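# Slide the tape roll round the bench things and bed it in its berth

### The job

Slide the roll of packing tape along the bench, flat on its face and never lifted or tipped, through the lane between the wooden weight block and the bead tray and round in front of the ink-pad tin, touching none of these three with roll or robot. Then push it straight into the metal berth and press it against the sprung stop pad inside until you clearly feel the pad give (at least 6 N for a moment), but gently, never harder than 18 N; leave it in there. How deep the stop is set is not known beforehand, so find it by feel.

Things in the scene. Friction and masses are not known exactly. Their poses are not given: they have to be found in the camera images.
- tape_roll: roll of packing tape lying flat on the bench: a solid disc for contact (the hole cannot be entered), radius 46 to 47 mm, height 48 mm, 0.2 to 0.4 kg. Too wide to grip: push it at its side, best with two fingertips about 55 mm apart, low behind it, between which it centres itself. Origin at the centre of its underside; z up.
- berth: aluminium U-shaped berth fixed on the bench, without a floor. Origin on the bench in the middle of its mouth; +x leads straight in, z up. Two cheeks, inner faces at y = +-53 mm, 36 mm high, run from x = 0 to 100 mm; before them lips flare out to y = +-73 mm at x = -21 mm. Inside it the sprung stop (see stop_front). Its back ends at x = 124 mm.
- stop_front (a point): point on the berth's midline at x = 58.5 mm, 26 mm up: the SHALLOWEST place of the stop pad's face. The black pad (66 mm wide) is set there or up to 30 mm deeper; where is not measured, so feel for it. The roll's centre meets it at berth x = 12 to 42 mm. The pad is sprung, 5 N per mm (plus 0.15 N per mm/s); over 18 N (3.6 mm) is too hard.
- weight_block: wooden block 70 x 70 mm, 18 mm high, with two brass check weights on it (top at 50 mm), fixed on the bench, not to be touched. Origin at the centre of its underside. It stands beside the lane on the berth's side.
- sample_tray: pale wooden tray 36 mm (its x) by 130 mm (its y), 18 mm high, with two bead bars in it, fixed on the bench, not to be touched. Origin at the centre of its underside. It stands beside the lane on the robot's side; the lane between block and tray is about 150 mm wide.
- ink_tin: closed flat ink-pad tin, 74 mm (its x) by 110 mm (its y), 17 mm high, fixed on the bench, not to be touched. Origin at the centre of its underside. It stands beyond the spot in front of the berth's mouth, so the roll must turn into the berth before it.
Mind the look-alikes: they are no part of the job. What is meant by the tape_roll is not pink or turquoise, and is the larger of those in its own colour.

How it is judged:
By the outcome, as a careful person would: the job done as asked, in the order asked, and still so for the second after the job is handed in, with the robot touching nothing.
It also fails if it takes over 67 s, if anything falls off the work surface, if the arm or the gripper's body presses on something with over 40 N, if the wrist force passes 120 N, or if a joint passes its speed limit or range.

### The arm

A 6-joint arm with a two-finger parallel gripper is mounted at the origin on a cart in front of the work surface, level with it; the furniture and walls round the work are solid. World frame = base frame: x ahead of the robot, y to its left, z up, the work surface at z = 0. Lengths are in mm, angles in rad, forces in N, time in s.
With the tool pointing down it reaches from about 275 to 850 mm from the base axis. Payload 19 kg.
Tool frame: the origin (TCP) lies at the very end of the fingers, on their centre line; the grasp point (between the pads) lies 19 mm behind it; z points along the fingers, y is the line along which they close (so a half turn about z gives the same grasp; the last joint's range is limited). The gripper opens to 85 mm and grips with 20 to 120 N. Pads are 22 mm wide; open, the fingers measure 114 mm over their backs; the gripper's body (76 mm by 85 mm) begins 54 mm behind the grasp point. The pads swing forward as they close: fully open they stand 13 mm farther back than shut.
Start: joints at [1.124, 0.15, 1.437, -0, 1.554, -0.134], TCP at [176.945, 547.066, 231.267] pointing down, gripper open.
Joint ranges: [-2.8, 2.8], [-0.68, 2.1], [0.12, 2.68], [-1.39, 4.53], [0.16, 2.79], [-2.81, 2.81]. Speed limits (rad/s): [1.89, 1.89, 2.22, 3.01, 3.01, 3.01].

### API

Orientations are given as a unit quaternion [x, y, z, w].
In Python, from plant import status, optics, env gives the robot as it stands. The module is installed in compiled form; this text tells all that it offers.
- The arm moves only by the shell command python3 -m inch 'ROWS' [FORCE]. ROWS is JSON, a list of rows, each an object of numbers: "x", "y", "z": the shift along the tool's x, y, z in m; "rx", "ry", "rz": the turn, a rotation vector about the tool's x, y, z in rad; "claw": the gripper command: -1 is shut, 1 is fully open, values between are in proportion. A call has 1 to 10 rows; each row is the pose to reach, as a shift and turn from the pose commanded when the call began, along the tool's axes at that moment; what a row does not reach only later rows make up. A row lasts 1/8 s, in which the tool goes at most 62.5 mm and 10.7 degrees, less where a joint would pass 70% of its speed; a pose out of reach is approached as far as the arm can. A call with a gripper value outside its range is refused whole. The fingers move at their own pace and stop on an object; FORCE is the grip in N (left out, the last holds). Time passes only in rows, so rows that repeat a pose let the fingers close. It gives the time, the measured TCP pose, the force, the opening and the grip force at its end, in the units of the state.
- status.state(): the state, without advancing time (a new reading comes with each control period).
- optics.snapshot(name): name is "scene" or "top"; returns a dict with "img" (420x560x3 uint8, blue, green, red), "z_map" (420x560 float32, mm along the optical axis (not along the pixel's ray), 0 where there is no reading), "camera_matrix" (3x3 intrinsics, pixels), "R" (3x3) and "t" (3): a world point X has camera coordinates R X + t. Camera axes: x right, y down, z forward; pixel columns grow to the right and rows downward; lengths in mm; the calibration is good to about 2 mm. A picture is of the moment at which its call begins.
- env.close_job(): hands the job in; it is judged then, once.
The state is a dict: "clock": time; "qpos": joint angles; "qd": joint speeds; "tau": joint torques, N m; "position": TCP position; "eef_rot": TCP orientation; "ft_force": force on the tool from outside, world axes, zero at the start; "ft_torque": the same for the moment, N m; "finger_gap": finger opening in mm; "finger_force": force on a finger pad.
Only numpy, scipy, OpenCV 4.12 (cv2) and the standard library are available. Lean on these libraries where they do the work, as an engineer would, in place of code of your own. Each camera call takes 0.05 s, during which the arm holds its last target. There are 200 camera calls.

## Working session

There is one attempt and no reset: what is moved stays moved. The work goes in short steps, Python scripts to look and compute and a shell command to move; the robot and the scene stay as the last step left them, time stands still between calls to the robot, and variables do not carry over. Pictures are saved under pics/ and viewed, at most 10 in all, crops included, and the job is handed in when it is done.

```bash
mkdir -p pics; cat > h.py <<'E'
import numpy as np, cv2
from plant import status, optics, env
def snap(n,f):
    s=optics.snapshot(n); cv2.imwrite(f'pics/{f}.png',s['img']); np.savez(f'{f}.npz',**s); return s
def w(s,u,v,z=None):
    K=s['camera_matrix'];R=s['R'];t=s['t']
    d=np.linalg.inv(K)@[u,v,1.]
    if z is None: k=s['z_map'][int(v),int(u)]
    else:
        o=-R.T@t; r=R.T@d; k=(z-o[2])/r[2]
    return R.T@(d*k-t)
E
python3 - <<'E'
from h import *
for n in('top','scene'):
    s=snap(n,n+'1'); print(n,-s['R'].T@s['t'],s['R'].round(2).tolist())
print(status.state())
E
```

```text
top [ 317.99420699 -198.09823797 1486.16660746] [[0.03, -1.0, 0.01], [-0.99, -0.03, -0.16], [0.16, -0.01, -0.99]]
scene [ 143.67130567 -764.41775997  890.04997593] [[0.81, -0.59, -0.01], [-0.46, -0.62, -0.64], [0.36, 0.52, -0.77]]
{'clock': 0.1, 'qpos': array([ 1.12401606e+00,  1.50916072e-01,  1.43791423e+00,  4.16914660e-05,
        1.55380725e+00, -1.33978902e-01]), 'qd': array([-0.00033465, -0.00069595, -0.00179302,  0.00166181, -0.00062088,
        0.00201088]), 'tau': array([ 5.22298302e-03, -7.14375329e+01, -5.71786952e+01, -7.88441253e-05,
        7.26556333e-03, -6.19082130e-05]), 'position': array([176.84626779, 546.91191663, 230.77343622]), 'eef_rot': array([ 1.55764176e-01,  9.87794132e-01, -4.94608113e-04, -1.69555102e-04]), 'ft_force': array([0.19952727, 0.26954552, 1.14571596]), 'ft_torque': array([-0.03276255, -0.0302575 , -0.03880424]), 'finger_force': 0.0, 'finger_gap': 85.56926596179142}
```

View pics/top1.png

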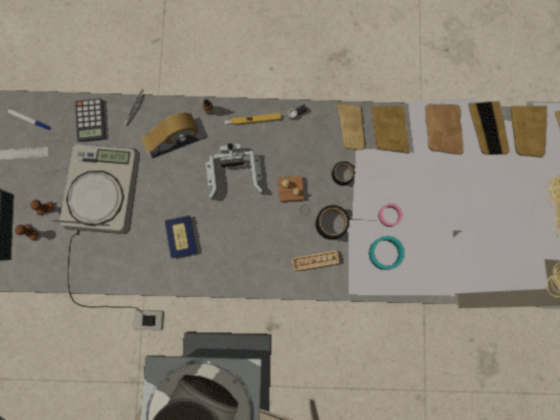

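View pics/scene1.png

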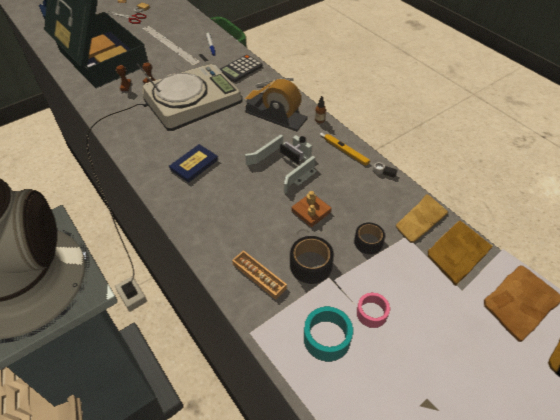

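Top view: the large brown roll is at (333,222), berth at (235,170) with its mouth facing down the image, block (291,188), tray (316,261), tin (181,237). The small brown roll at (343,173) is a look-alike. I'll enlarge the crop for edges.

```bash
python3 - <<'E'
from h import *
im=cv2.imread('pics/top1.png')[130:290,155:365]
cv2.imwrite('pics/crop1.png',cv2.resize(im,None,fx=3.75,fy=3.75,interpolation=cv2.INTER_CUBIC))
s=np.load('top1.npz')
for n,u,v in [('roll',333,222),('berth',235,170),('blk',291,188),('tray',316,261),('tin',181,237),('bench',260,230)]: print(n,w(s,u,v).round(),w(s,u,v,0).round())
E
```

```text
roll [ 536. -352.   -0.] [ 536. -352.    0.]
berth [679. -66.   4.] [679. -65.   0.]
blk [ 626. -229.   23.] [ 631. -229.   -0.]
tray [ 423. -305.    3.] [ 423. -306.   -0.]
tin [478.  77.  14.] [479.  79.   0.]
bench [ 506. -144.    3.] [ 506. -144.    0.]
```

View pics/crop1.png

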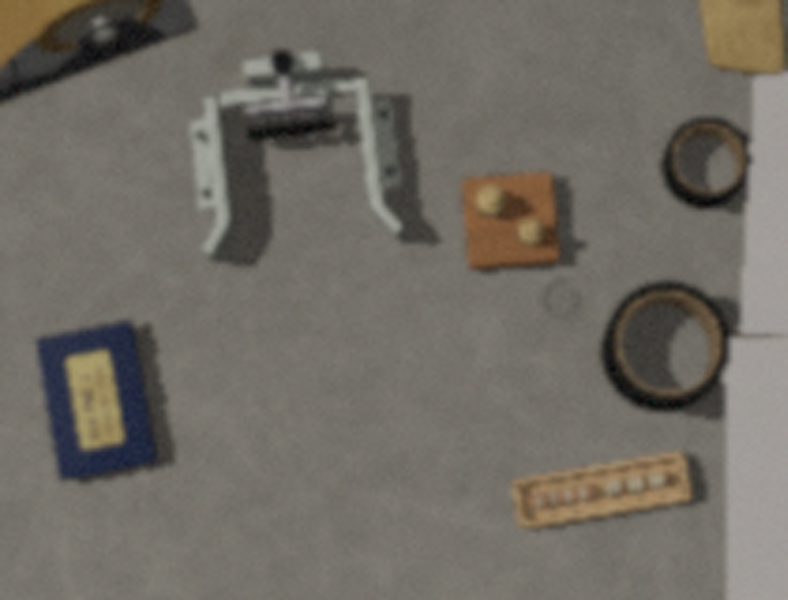

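Crop (scale 3.75, offset 155,130): lip ends at (207,252) and (400,230), cheek bends at (224,212) and (378,203), roll top circle about (667,345) r 60. Now the measurement from the depth map and pixels.

```bash
python3 - <<'E'
from h import *
s=np.load('top1.npz');K=s['camera_matrix'];R=s['R'];t=s['t'];Z=s['z_map']
vv,uu=np.mgrid[:420,:560]
P=(np.linalg.inv(K)@np.stack([uu.ravel(),vv.ravel(),np.ones(uu.size)])*Z.ravel()); P=(R.T@(P-t[:,None])).T.reshape(420,560,3)
def box(n,u0,v0,u1,v1,z0,z1):
    q=P[v0:v1,u0:u1].reshape(-1,3); q=q[(q[:,2]>z0)&(q[:,2]<z1)]
    r=cv2.minAreaRect(q[:,:2].astype(np.float32)); print(n,len(q),q.mean(0).round(1),np.round(r[0],1),np.round(r[1],1),round(r[2],1)); return q
q=box('roll',310,200,355,243,40,60)
c,r=cv2.minEnclosingCircle(q[:,:2].astype(np.float32));print(c,r)
box('blk',276,174,306,204,9,60);box('blklow',276,174,306,204,9,25)
box('tray',288,247,342,273,9,40);box('tin',162,213,200,260,9,30)
q=box('berth',203,140,268,200,28,45)
c=lambda u,v,z:w(s,155+u/3.75,130+v/3.75,z)[:2].round(1)
for n,u,v in [('Llip',207,252),('Rlip',400,230),('Lbend',222,212),('Rbend',376,203),('Lback',212,100),('Rback',362,82)]: print(n,c(u,v,36))
print('blk',[c(*p,18) for p in [(463,178),(553,174),(558,265),(470,269)]])
print('tray',[c(*p,18) for p in [(513,480),(687,453),(692,498),(520,528)]])
print('tin',[c(*p,17) for p in [(38,340),(130,322),(156,463),(62,479)]])
print('roll',[c(*p,48) for p in [(605,345),(729,345),(667,283),(667,408)]])
E
```

```text
roll 371 [ 531.6 -346.9   47.6] [ 531.8 -346.5] [90.6 92.7] 1.5
(531.9306640625, -347.298095703125) 47.16587829589844
blk 587 [ 627.1 -228.4   20.8] [ 633.  -227.4] [80.6 71.4] 6.1
blklow 499 [ 626.8 -229.    17.6] [ 633.  -227.4] [80.6 71.4] 6.1
tray 315 [ 424.3 -301.8   15.7] [ 424.4 -301.9] [ 36.4 129.7] 11.4
tin 1018 [480.   78.3  16.4] [479.9  85.6] [113.1  88.1] 13.3
berth 555 [685.2 -60.3  36. ] [674.4 -62. ] [146.6 149.7] 8.9
Llip [590.1  -2.4]
Rlip [ 611.5 -146.2]
Lbend [621.  -12.1]
Rbend [ 631.6 -127.4]
Lback [ 7.075e+02 -1.000e-01]
Rback [ 725.3 -113.2]
blk [array([ 657.2, -192.2]), array([ 662.5, -260.9]), array([ 591.9, -266.3]), array([ 586.7, -199.6])]
tray [array([ 427.8, -236.5]), array([ 451.9, -366.1]), array([ 418.4, -370.3]), array([ 392.4, -242.7])]
tin [array([522.4, 123.5]), array([538.2,  55.3]), array([432.6,  29.8]), array([418.6,  98.9])]
roll [array([ 527.3, -301.1]), array([ 530.1, -392.8]), array([ 575.2, -346.3]), array([ 481.9, -347.6])]
```

```bash
cat >> h.py <<'E'
from scipy.spatial.transform import Rotation as Ro
def go(*targets):
    "(x,y,z,yaw of tool x) -> shift in tool axes (m) and rz"
    st=status.state(); r=Ro.from_quat(st['eef_rot']); M=r.as_matrix(); y0=np.arctan2(M[1,0],M[0,0])
    print('t',st['clock'],'pos',st['position'].round(1),'yaw',y0.round(3),'F',st['ft_force'].round(1),'gap',round(st['finger_gap'],1))
    for x,y,z,yaw in targets:
        d=M.T@(np.array([x,y,z])-st['position'])/1000
        print((x,y,z,yaw),'->',d.round(4),'rz',round((y0-yaw+np.pi)%(2*np.pi)-np.pi,3))
E
python3 -c "
from h import *
go((544,-406,150,1.772))"
```

```text
t 0.1 pos [176.8 546.9 230.8] yaw 2.829 F [0.2 0.3 1.1] gap 85.6
(544, -406, 150, 1.772) -> [-0.6426 -0.7936  0.0815] rz 1.057
```

```bash
python3 -m inch '[{"x":-0.05,"y":-0.06,"z":0,"rz":0.08,"claw":0.3},{"x":-0.3,"y":-0.37,"z":0,"rz":0.5,"claw":0.3},{"x":-0.3,"y":-0.37,"z":0,"rz":0.5,"claw":0.3},{"x":-0.3,"y":-0.37,"z":0,"rz":0.5,"claw":0.3},{"x":-0.3,"y":-0.37,"z":0,"rz":0.5,"claw":0.3},{"x":-0.3,"y":-0.37,"z":0,"rz":0.5,"claw":0.3},{"x":-0.3,"y":-0.37,"z":0,"rz":0.5,"claw":0.3},{"x":-0.3,"y":-0.37,"z":0,"rz":0.5,"claw":0.3},{"x":-0.3,"y":-0.37,"z":0,"rz":0.5,"claw":0.3},{"x":-0.3,"y":-0.37,"z":0,"rz":0.5,"claw":0.3}]'; python3 -c "
from h import *
go((544,-406,150,1.772))"
```

```text
t 0.1 pos [176.8 546.9 230.8] yaw 2.829 F [0.2 0.3 1.1] gap 85.6
(544, -406, 150, 1.772) -> [-0.6426 -0.7936  0.0815] rz 1.057$[0]: bad value
```

```bash
python3 -m inch '[{"x":-0.05,"y":-0.06,"z":0.0,"rx":0.0,"ry":0.0,"rz":0.08,"claw":0.3},{"x":-0.3,"y":-0.37,"z":0.0,"rx":0.0,"ry":0.0,"rz":0.5,"claw":0.3},{"x":-0.3,"y":-0.37,"z":0.0,"rx":0.0,"ry":0.0,"rz":0.5,"claw":0.3},{"x":-0.3,"y":-0.37,"z":0.0,"rx":0.0,"ry":0.0,"rz":0.5,"claw":0.3},{"x":-0.3,"y":-0.37,"z":0.0,"rx":0.0,"ry":0.0,"rz":0.5,"claw":0.3},{"x":-0.3,"y":-0.37,"z":0.0,"rx":0.0,"ry":0.0,"rz":0.5,"claw":0.3},{"x":-0.3,"y":-0.37,"z":0.0,"rx":0.0,"ry":0.0,"rz":0.5,"claw":0.3},{"x":-0.3,"y":-0.37,"z":0.0,"rx":0.0,"ry":0.0,"rz":0.5,"claw":0.3}]'; python3 -c "
from h import *
go((544,-406,150,1.772))"
```

```text
clock: 1.1
position: [348.8, 100.5, 231.3]
eef_rot: [0.396, 0.918, -0.0, 0.0]
ft_force: [0.8, 1.3, -0.0]
finger_gap: 55.5
finger_force: 0.0
t 1.1 pos [348.8 100.5 231.3] yaw 2.328 F [ 0.8  1.3 -0. ] gap 55.5
(544, -406, 150, 1.772) -> [-0.5023 -0.2058  0.0815] rz 0.556
```

```bash
python3 -m inch '[{"x":-0.5023,"y":-0.2058,"z":0.0,"rx":0.0,"ry":0.0,"rz":0.556,"claw":0.3},{"x":-0.5023,"y":-0.2058,"z":0.0,"rx":0.0,"ry":0.0,"rz":0.556,"claw":0.3},{"x":-0.5023,"y":-0.2058,"z":0.0,"rx":0.0,"ry":0.0,"rz":0.556,"claw":0.3},{"x":-0.5023,"y":-0.2058,"z":0.0,"rx":0.0,"ry":0.0,"rz":0.556,"claw":0.3},{"x":-0.5023,"y":-0.2058,"z":0.0,"rx":0.0,"ry":0.0,"rz":0.556,"claw":0.3},{"x":-0.5023,"y":-0.2058,"z":0.0,"rx":0.0,"ry":0.0,"rz":0.556,"claw":0.3},{"x":-0.5023,"y":-0.2058,"z":0.0,"rx":0.0,"ry":0.0,"rz":0.556,"claw":0.3},{"x":-0.5023,"y":-0.2058,"z":0.0,"rx":0.0,"ry":0.0,"rz":0.556,"claw":0.3},{"x":-0.5023,"y":-0.2058,"z":0.08,"rx":0.0,"ry":0.0,"rz":0.556,"claw":0.3},{"x":-0.5023,"y":-0.2058,"z":0.08,"rx":0.0,"ry":0.0,"rz":0.556,"claw":0.3}]'; python3 -c "
from h import *
go((544,-406,80,1.772),(544,-406,10,1.772))
snap('scene','scene2')"
```

```text
clock: 2.35
position: [543.7, -404.5, 147.1]
eef_rot: [0.633, 0.774, 0.0, -0.002]
ft_force: [-0.3, 1.1, -1.0]
finger_gap: 55.5
finger_force: 0.0
t 2.35 pos [ 543.7 -404.5  147.1] yaw 1.772 F [-0.3  1.1 -1. ] gap 55.5
(544, -406, 80, 1.772) -> [-0.0017  0.0002  0.0671] rz -0.0
(544, -406, 10, 1.772) -> [-0.002   0.0004  0.1371] rz -0.0
```

View pics/scene2.png

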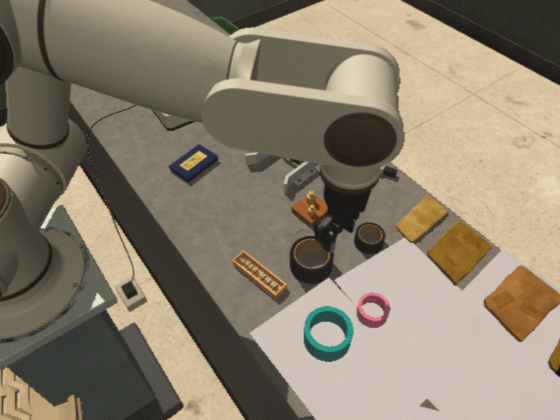

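The gripper hangs at (330,215) over the far side of the roll (312,258). That is parallax from its height, and the approach side is clear of the pink ring (373,308). Descending.

```bash
python3 -m inch '[{"x":-0.002,"y":0.0,"z":0.05,"rx":0.0,"ry":0.0,"rz":0.0,"claw":0.3},{"x":-0.002,"y":0.0,"z":0.1,"rx":0.0,"ry":0.0,"rz":0.0,"claw":0.3},{"x":-0.002,"y":0.0,"z":0.12,"rx":0.0,"ry":0.0,"rz":0.0,"claw":0.3},{"x":-0.002,"y":0.0,"z":0.135,"rx":0.0,"ry":0.0,"rz":0.0,"claw":0.3},{"x":-0.002,"y":0.0,"z":0.135,"rx":0.0,"ry":0.0,"rz":0.0,"claw":0.3}]'; python3 -c "
from h import *
s=snap('top','top2')
im=s['img'][150:270,270:430];cv2.imwrite('pics/crop2.png',cv2.resize(im,None,fx=4,fy=4,interpolation=cv2.INTER_CUBIC))
go((480+10,-92-48,11,1.772))"
```

```text
clock: 3.02
position: [545.0, -405.6, 16.9]
eef_rot: [0.632, 0.775, -0.0, 0.0]
ft_force: [0.0, -0.9, 0.8]
finger_gap: 54.8
finger_force: 0.0
t 3.075 pos [ 545.3 -405.9   17.6] yaw 1.773 F [ 1.3 -0.7  0.2] gap 55.7
(490, -140, 11, 1.772) -> [ 0.2716 -0.0008  0.0063] rz 0.001
```

View pics/crop2.png

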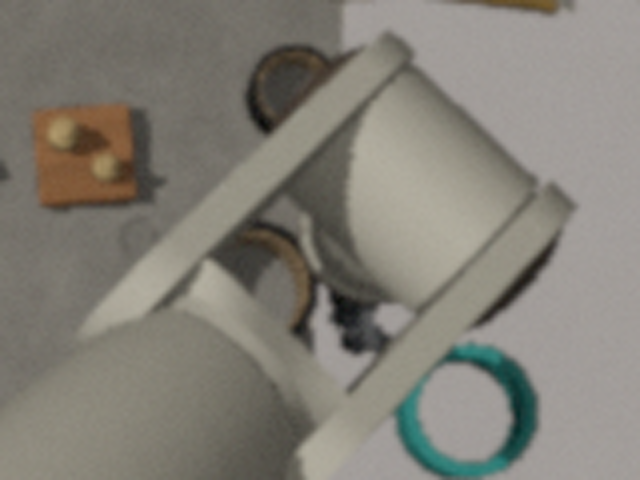

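```bash
python3 -m inch '[{"x":0.003,"y":0.0,"z":0.006,"rx":0.0,"ry":0.0,"rz":0.0,"claw":0.3},{"x":0.008,"y":0.0,"z":0.006,"rx":0.0,"ry":0.0,"rz":0.0,"claw":0.3},{"x":0.014,"y":0.0,"z":0.006,"rx":0.0,"ry":0.0,"rz":0.0,"claw":0.3},{"x":0.021,"y":0.0,"z":0.006,"rx":0.0,"ry":0.0,"rz":0.0,"claw":0.3},{"x":0.030,"y":0.0,"z":0.006,"rx":0.0,"ry":0.0,"rz":0.0,"claw":0.3},{"x":0.040,"y":0.0,"z":0.006,"rx":0.0,"ry":0.0,"rz":0.0,"claw":0.3},{"x":0.050,"y":0.0,"z":0.006,"rx":0.0,"ry":0.0,"rz":0.0,"claw":0.3},{"x":0.060,"y":0.0,"z":0.006,"rx":0.0,"ry":0.0,"rz":0.0,"claw":0.3},{"x":0.068,"y":0.0,"z":0.006,"rx":0.0,"ry":0.0,"rz":0.0,"claw":0.3},{"x":0.073,"y":0.0,"z":0.006,"rx":0.0,"ry":0.0,"rz":0.0,"claw":0.3}]'; python3 -c "
from h import *
s=snap('scene','scene3');
go((490,-140,11,1.772))"
```

```text
clock: 4.32
position: [530.1, -333.6, 10.5]
eef_rot: [0.632, 0.775, -0.0, 0.0]
ft_force: [2.2, -2.5, 2.4]
finger_gap: 55.3
finger_force: 1.7
t 4.375 pos [ 530.  -333.1   10.4] yaw 1.773 F [ 1.5 -1.4  2. ] gap 55.6
(490, -140, 11, 1.772) -> [ 0.1973 -0.0004 -0.0006] rz 0.001
```

View pics/scene3.png

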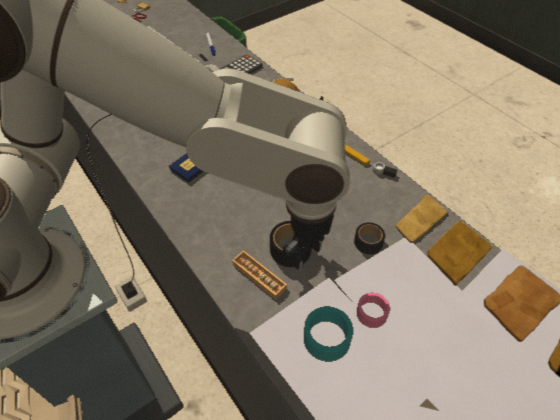

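The roll, at (288,243), is tracking between the fingers with clear gaps to the tray (260,272) and the block. I'll keep pushing.

```bash
python3 -m inch '[{"x":0.006,"y":0.0,"z":0.0,"rx":0.0,"ry":0.0,"rz":0.0,"claw":0.3},{"x":0.014,"y":0.0,"z":0.0,"rx":0.0,"ry":0.0,"rz":0.0,"claw":0.3},{"x":0.024,"y":0.0,"z":0.0,"rx":0.0,"ry":0.0,"rz":0.0,"claw":0.3},{"x":0.036,"y":0.0,"z":0.0,"rx":0.0,"ry":0.0,"rz":0.0,"claw":0.3},{"x":0.048,"y":0.0,"z":0.0,"rx":0.0,"ry":0.0,"rz":0.0,"claw":0.3},{"x":0.060,"y":0.0,"z":0.0,"rx":0.0,"ry":0.0,"rz":0.0,"claw":0.3},{"x":0.072,"y":0.0,"z":0.0,"rx":0.0,"ry":0.0,"rz":0.0,"claw":0.3},{"x":0.082,"y":0.0,"z":0.0,"rx":0.0,"ry":0.0,"rz":0.0,"claw":0.3},{"x":0.090,"y":0.0,"z":0.0,"rx":0.0,"ry":0.0,"rz":0.0,"claw":0.3},{"x":0.096,"y":0.0,"z":0.0,"rx":0.0,"ry":0.0,"rz":0.0,"claw":0.3}]'; python3 -m inch '[{"x":0.006,"y":0.0,"z":0.0,"rx":0.0,"ry":0.0,"rz":0.0,"claw":0.3},{"x":0.014,"y":0.0,"z":0.0,"rx":0.0,"ry":0.0,"rz":0.0,"claw":0.3},{"x":0.024,"y":0.0,"z":0.0,"rx":0.0,"ry":0.0,"rz":0.0,"claw":0.3},{"x":0.036,"y":0.0,"z":0.0,"rx":0.0,"ry":0.0,"rz":0.0,"claw":0.3},{"x":0.048,"y":0.0,"z":0.0,"rx":0.0,"ry":0.0,"rz":0.0,"claw":0.3},{"x":0.060,"y":0.0,"z":0.0,"rx":0.0,"ry":0.0,"rz":0.0,"claw":0.3},{"x":0.072,"y":0.0,"z":0.0,"rx":0.0,"ry":0.0,"rz":0.0,"claw":0.3},{"x":0.082,"y":0.0,"z":0.0,"rx":0.0,"ry":0.0,"rz":0.0,"claw":0.3},{"x":0.090,"y":0.0,"z":0.0,"rx":0.0,"ry":0.0,"rz":0.0,"claw":0.3},{"x":0.094,"y":0.0,"z":0.0,"rx":0.0,"ry":0.0,"rz":0.0,"claw":0.3}]'; python3 -c "
from h import *
s=snap('top','top3');im=s['img'][130:290,155:365];cv2.imwrite('pics/crop3.png',cv2.resize(im,None,fx=3.75,fy=3.75,interpolation=cv2.INTER_CUBIC))
go((490,-140,11,1.772))"
```

```text
clock: 5.62
position: [510.8, -239.5, 10.3]
eef_rot: [0.632, 0.775, -0.0, -0.0]
ft_force: [1.2, -2.6, 0.4]
finger_gap: 55.9
finger_force: 1.4
clock: 6.88
position: [491.9, -147.4, 10.3]
eef_rot: [0.632, 0.775, -0.0, -0.0]
ft_force: [0.5, -1.7, 0.4]
finger_gap: 55.9
finger_force: 1.3
t 6.925 pos [ 491.9 -147.2   10.3] yaw 1.773 F [ 0.5 -0.1  0.3] gap 55.8
(490, -140, 11, 1.772) -> [ 0.0074 -0.0004 -0.0007] rz 0.001
```

View pics/crop3.png

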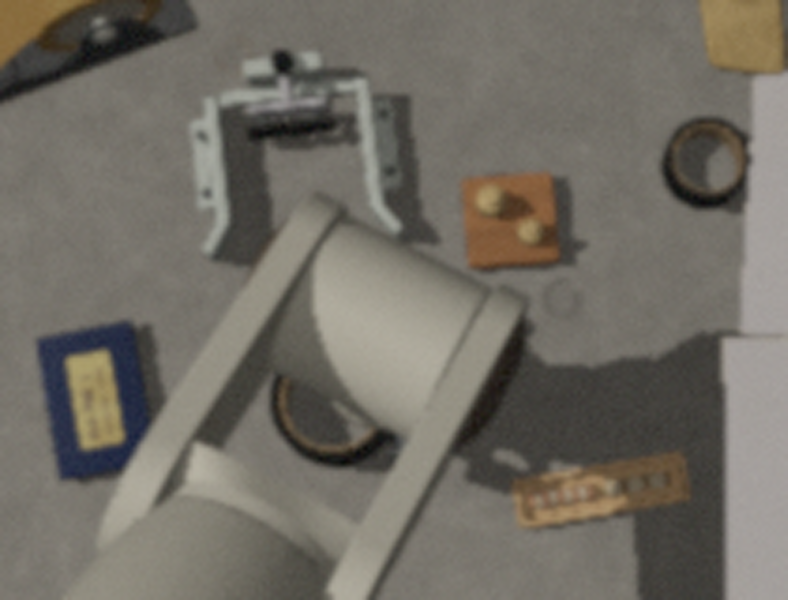

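The roll's left edge is at crop (272,420) and its bottom at (335,463), so its centre is about (484,-100), some 8 mm short of the berth's axis. I'll push 8 mm more, back off, rise clear and look.

```bash
python3 -m inch '[{"x":0.003,"y":0.0,"z":0.0,"rx":0.0,"ry":0.0,"rz":0.0,"claw":0.3},{"x":0.006,"y":0.0,"z":0.0,"rx":0.0,"ry":0.0,"rz":0.0,"claw":0.3},{"x":0.008,"y":0.0,"z":0.0,"rx":0.0,"ry":0.0,"rz":0.0,"claw":0.3},{"x":0.008,"y":0.0,"z":0.0,"rx":0.0,"ry":0.0,"rz":0.0,"claw":0.3},{"x":-0.01,"y":0.0,"z":0.0,"rx":0.0,"ry":0.0,"rz":0.0,"claw":0.3},{"x":-0.02,"y":0.0,"z":-0.02,"rx":0.0,"ry":0.0,"rz":0.0,"claw":0.3},{"x":-0.02,"y":0.0,"z":-0.08,"rx":0.0,"ry":0.0,"rz":0.0,"claw":0.3},{"x":-0.02,"y":0.0,"z":-0.11,"rx":0.0,"ry":0.0,"rz":0.0,"claw":0.3},{"x":-0.02,"y":0.0,"z":-0.11,"rx":0.0,"ry":0.0,"rz":0.0,"claw":0.3}]'; python3 -c "
from h import *
go((405,-104,120,0.155),(330,-250,120,0.9))"
```

```text
clock: 8.05
position: [497.1, -168.9, 122.7]
eef_rot: [0.632, 0.775, 0.0, 0.002]
ft_force: [-0.8, -0.5, -0.1]
finger_gap: 55.3
finger_force: 0.0
t 8.05 pos [ 497.1 -168.9  122.7] yaw 1.772 F [-0.8 -0.5 -0.1] gap 55.3
(405, -104, 120, 0.155) -> [ 0.082  -0.0773  0.0022] rz 1.617
(330, -250, 120, 0.9) -> [-0.046  -0.18    0.0022] rz 0.872
```

```bash
python3 -m inch '[{"x":-0.046,"y":-0.18,"z":0.0,"rx":0.0,"ry":0.0,"rz":0.87,"claw":0.3},{"x":-0.046,"y":-0.18,"z":0.0,"rx":0.0,"ry":0.0,"rz":0.87,"claw":0.3},{"x":-0.046,"y":-0.18,"z":0.0,"rx":0.0,"ry":0.0,"rz":0.87,"claw":0.3},{"x":-0.046,"y":-0.18,"z":0.0,"rx":0.0,"ry":0.0,"rz":0.87,"claw":0.3},{"x":-0.046,"y":-0.18,"z":0.0,"rx":0.0,"ry":0.0,"rz":0.87,"claw":0.3},{"x":-0.046,"y":-0.18,"z":0.0,"rx":0.0,"ry":0.0,"rz":0.87,"claw":0.3},{"x":-0.046,"y":-0.18,"z":0.0,"rx":0.0,"ry":0.0,"rz":0.87,"claw":0.3},{"x":-0.046,"y":-0.18,"z":0.0,"rx":0.0,"ry":0.0,"rz":0.87,"claw":0.3}]'; python3 - <<'E'
from h import *
s=snap('top','top4');im=s['img'][130:290,155:365];cv2.imwrite('pics/crop4.png',cv2.resize(im,None,fx=3.75,fy=3.75,interpolation=cv2.INTER_CUBIC))
K=s['camera_matrix'];R=s['R'];t=s['t'];Z=s['z_map']
vv,uu=np.mgrid[:420,:560]
P=(np.linalg.inv(K)@np.stack([uu.ravel(),vv.ravel(),np.ones(uu.size)])*Z.ravel()); P=(R.T@(P-t[:,None])).T
q=P[(P[:,2]>40)&(P[:,2]<55)&(abs(P[:,0]-485)<70)&(abs(P[:,1]+92)<70)]
print(len(q),cv2.minEnclosingCircle(q[:,:2].astype(np.float32)),q.mean(0))
go((405,-104,120,0.155))
E
```

```text
clock: 9.05
position: [329.0, -248.6, 120.1]
eef_rot: [0.899, 0.437, -0.0, -0.0]
ft_force: [-0.2, -0.5, 0.5]
finger_gap: 55.4
finger_force: 0.0
369 ((481.2032470703125, -93.16020965576172), 46.75651550292969) [481.18752213 -92.86375637  47.64660746]
t 9.1 pos [ 329.  -248.6  120.2] yaw 0.904 F [ 0.3 -0.1  0.2] gap 55.5
(405, -104, 120, 0.155) -> [ 0.1606 -0.0296  0.0002] rz 0.749
```

View pics/crop4.png

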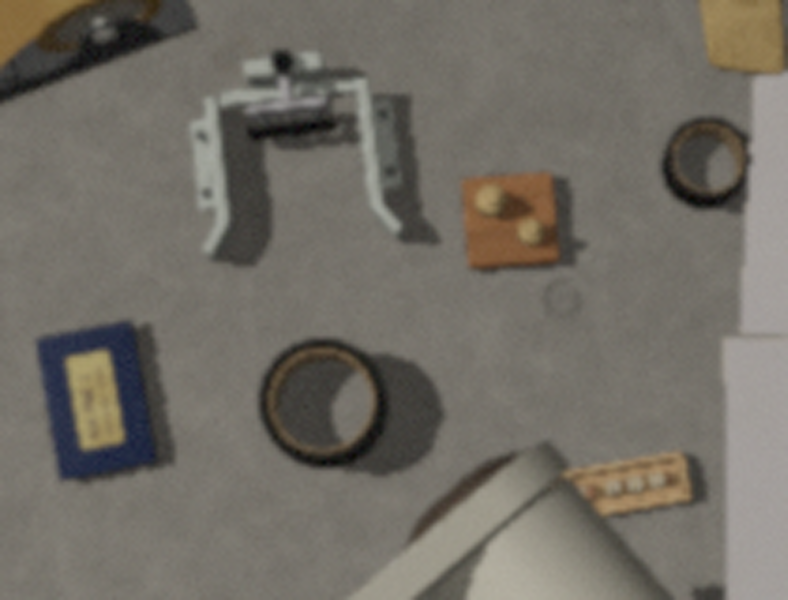

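The roll stands alone in front of the mouth at crop (323,402). The berth is clear, and the pad's black front edge is at about (290,135). I'll check the berth's midline from depth.

```bash
python3 - <<'E'
from h import *
s=np.load('top4.npz');K=s['camera_matrix'];R=s['R'];t=s['t'];Z=s['z_map']
vv,uu=np.mgrid[:420,:560]
P=(np.linalg.inv(K)@np.stack([uu.ravel(),vv.ravel(),np.ones(uu.size)])*Z.ravel()); P=(R.T@(P-t[:,None])).T
a=.153;f=np.array([np.cos(a),np.sin(a)]);l=np.array([-f[1],f[0]]);O=np.array([622,-71.])
b=np.c_[(P[:,:2]-O)@f,(P[:,:2]-O)@l,P[:,2]]
for sg in(1,-1):
    m=(b[:,2]>33)&(b[:,2]<40)&(b[:,0]>8)&(b[:,0]<95)&(b[:,1]*sg>45)&(b[:,1]*sg<66)
    q=b[m];print(sg,m.sum(),np.polyfit(q[:,0],q[:,1],1),q[:,1].min(),q[:,1].max())
    m=(b[:,2]>33)&(b[:,2]<40)&(b[:,0]<8)&(b[:,0]>-40)&(abs(b[:,1])<85)&(b[:,1]*sg>40); q=b[m];print('lip',q[:,0].min(),(q[:,1]*sg).max())
m=(b[:,2]>12)&(b[:,2]<60)&(abs(b[:,1])<25)&(b[:,0]>40)&(b[:,0]<110);q=b[m];print(q[q[:,0].argsort()][:12].round(1).tolist())
print('roll',(np.array([481.2,-93.1])-O)@f,(np.array([481.2,-93.1])-O)@l, 'pad',((w(s,155+290/3.75,130+135/3.75,36)[:2])-O)@f)
E
```

```text
1 78 [6.36081123e-03 5.86548166e+01] 53.8346500978261 63.83827380420882
lip -20.245932944530583 73.25697110485231
-1 80 [-2.36374213e-03 -5.69132907e+01] -61.95828105369064 -52.013858871621494
lip -20.601193591781936 71.2894665733001
[[65.2, 14.2, 25.8], [65.9, 18.8, 36.8], [66.0, -17.8, 30.7], [66.1, 11.6, 20.9], [66.2, -11.4, 21.3], [66.3, -6.7, 34.7], [66.3, 24.3, 37.6], [66.4, -7.6, 45.2], [66.5, 20.0, 23.4], [66.5, -14.2, 18.8], [66.6, 5.3, 27.5], [66.7, -24.0, 36.3]]
roll -142.5233420062261 -0.38338411066703326 pad 61.02308681359114
```

```bash
python3 -c "
from h import *
go((418,-101.5,120,0.153),(418,-101.5,10,0.153))"
```

```text
t 9.1 pos [ 329.  -248.6  120.2] yaw 0.904 F [ 0.3 -0.1  0.2] gap 55.5
(418, -101.5, 120, 0.153) -> [ 0.1706 -0.0209  0.0002] rz 0.751
(418, -101.5, 10, 0.153) -> [ 0.1706 -0.0209  0.1102] rz 0.751
```

```bash
python3 -m inch '[{"x":0.17,"y":-0.021,"z":0.0,"rx":0.0,"ry":0.0,"rz":0.751,"claw":0.3},{"x":0.17,"y":-0.021,"z":0.0,"rx":0.0,"ry":0.0,"rz":0.751,"claw":0.3},{"x":0.17,"y":-0.021,"z":0.0,"rx":0.0,"ry":0.0,"rz":0.751,"claw":0.3},{"x":0.17,"y":-0.021,"z":0.0,"rx":0.0,"ry":0.0,"rz":0.751,"claw":0.3},{"x":0.17,"y":-0.021,"z":0.0,"rx":0.0,"ry":0.0,"rz":0.751,"claw":0.3},{"x":0.17,"y":-0.021,"z":0.0,"rx":0.0,"ry":0.0,"rz":0.751,"claw":0.3},{"x":0.17,"y":-0.021,"z":0.05,"rx":0.0,"ry":0.0,"rz":0.751,"claw":0.3},{"x":0.17,"y":-0.021,"z":0.09,"rx":0.0,"ry":0.0,"rz":0.751,"claw":0.3},{"x":0.17,"y":-0.021,"z":0.109,"rx":0.0,"ry":0.0,"rz":0.751,"claw":0.3},{"x":0.17,"y":-0.021,"z":0.109,"rx":0.0,"ry":0.0,"rz":0.751,"claw":0.3}]'; python3 -c "
from h import *
f=np.array([np.cos(.153),np.sin(.153)])
p=np.array([621.85,-70.])-29*f
go((418,-101.5,11,0.153),(*p,11,.153))"
```

```text
clock: 10.35
position: [416.9, -102.2, 10.3]
eef_rot: [0.997, 0.077, -0.001, -0.001]
ft_force: [0.0, 0.6, 1.4]
finger_gap: 55.3
finger_force: 0.0
t 10.35 pos [ 416.9 -102.2   10.3] yaw 0.154 F [0.  0.6 1.4] gap 55.3
(418, -101.5, 11, 0.153) -> [ 0.0012 -0.0005 -0.0007] rz 0.001
(np.float64(593.1887688724072), np.float64(-74.41970929481859), 11, 0.153) -> [ 0.1785 -0.0003 -0.0011] rz 0.001
```

```bash
python3 -m inch '[{"x":0.005,"y":0.0,"z":0.0,"rx":0.0,"ry":0.0,"rz":0.0,"claw":0.3},{"x":0.011,"y":0.0,"z":0.0,"rx":0.0,"ry":0.0,"rz":0.0,"claw":0.3},{"x":0.018,"y":0.0,"z":0.0,"rx":0.0,"ry":0.0,"rz":0.0,"claw":0.3},{"x":0.026,"y":0.0,"z":0.0,"rx":0.0,"ry":0.0,"rz":0.0,"claw":0.3},{"x":0.036,"y":0.0,"z":0.0,"rx":0.0,"ry":0.0,"rz":0.0,"claw":0.3},{"x":0.046,"y":0.0,"z":0.0,"rx":0.0,"ry":0.0,"rz":0.0,"claw":0.3},{"x":0.056,"y":0.0,"z":0.0,"rx":0.0,"ry":0.0,"rz":0.0,"claw":0.3},{"x":0.066,"y":0.0,"z":0.0,"rx":0.0,"ry":0.0,"rz":0.0,"claw":0.3},{"x":0.075,"y":0.0,"z":0.0,"rx":0.0,"ry":0.0,"rz":0.0,"claw":0.3},{"x":0.080,"y":0.0,"z":0.0,"rx":0.0,"ry":0.0,"rz":0.0,"claw":0.3}]'; python3 - <<'E'
from h import *
s=snap('top','top5');im=s['img'][130:290,155:365];cv2.imwrite('pics/crop5.png',cv2.resize(im,None,fx=3.75,fy=3.75,interpolation=cv2.INTER_CUBIC))
go((593.2,-74.4,11,.153))
E
```

```text
clock: 11.6
position: [497.3, -90.0, 11.2]
eef_rot: [0.997, 0.076, -0.0, 0.0]
ft_force: [-4.4, -0.6, 3.6]
finger_gap: 55.8
finger_force: 2.4
t 11.65 pos [497.6 -90.   11.2] yaw 0.152 F [-1.2  1.2  0.5] gap 55.6
(593.2, -74.4, 11, 0.153) -> [ 0.0968 -0.0009  0.0003] rz -0.001
```

View pics/crop5.png

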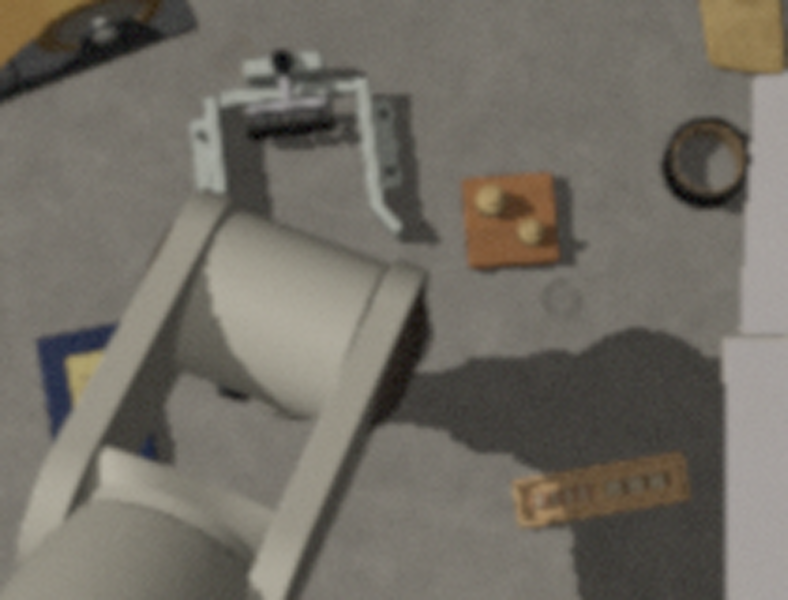

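The wrist hides the roll at around (300,320), but about 2.5 N shows it is being pushed. I'll carry on to just short of the earliest stop.

```bash
python3 -m inch '[{"x":0.005,"y":-0.001,"z":0.0,"rx":0.0,"ry":0.0,"rz":0.0,"claw":0.3},{"x":0.012,"y":-0.001,"z":0.0,"rx":0.0,"ry":0.0,"rz":0.0,"claw":0.3},{"x":0.020,"y":-0.001,"z":0.0,"rx":0.0,"ry":0.0,"rz":0.0,"claw":0.3},{"x":0.029,"y":-0.001,"z":0.0,"rx":0.0,"ry":0.0,"rz":0.0,"claw":0.3},{"x":0.038,"y":-0.001,"z":0.0,"rx":0.0,"ry":0.0,"rz":0.0,"claw":0.3},{"x":0.047,"y":-0.001,"z":0.0,"rx":0.0,"ry":0.0,"rz":0.0,"claw":0.3},{"x":0.056,"y":-0.001,"z":0.0,"rx":0.0,"ry":0.0,"rz":0.0,"claw":0.3},{"x":0.064,"y":-0.001,"z":0.0,"rx":0.0,"ry":0.0,"rz":0.0,"claw":0.3},{"x":0.070,"y":-0.001,"z":0.0,"rx":0.0,"ry":0.0,"rz":0.0,"claw":0.3},{"x":0.074,"y":-0.001,"z":0.0,"rx":0.0,"ry":0.0,"rz":0.0,"claw":0.3}]'; python3 -m inch '[{"x":0.002,"y":0.0,"z":0.0,"rx":0.0,"ry":0.0,"rz":0.0,"claw":0.3},{"x":0.004,"y":0.0,"z":0.0,"rx":0.0,"ry":0.0,"rz":0.0,"claw":0.3},{"x":0.006,"y":0.0,"z":0.0,"rx":0.0,"ry":0.0,"rz":0.0,"claw":0.3}]';python3 -c "
from h import *
go((593.2,-74.4,11,.153))"
```

```text
clock: 12.9
position: [570.1, -77.8, 11.3]
eef_rot: [0.997, 0.076, -0.0, 0.0]
ft_force: [-1.4, -0.4, 0.2]
finger_gap: 55.8
finger_force: 1.2
clock: 13.28
position: [575.8, -77.0, 11.3]
eef_rot: [0.997, 0.076, -0.0, 0.0]
ft_force: [-1.9, 0.3, -0.6]
finger_gap: 55.1
finger_force: 1.0
t 13.275 pos [575.8 -77.   11.3] yaw 0.152 F [-1.9  0.3 -0.6] gap 55.1
(593.2, -74.4, 11, 0.153) -> [0.0176 0.0001 0.0003] rz -0.001
```

```bash
python3 -m inch '[{"x":0.001,"y":0.0,"z":0.0,"rx":0.0,"ry":0.0,"rz":0.0,"claw":0.3},{"x":0.002,"y":0.0,"z":0.0,"rx":0.0,"ry":0.0,"rz":0.0,"claw":0.3},{"x":0.003,"y":0.0,"z":0.0,"rx":0.0,"ry":0.0,"rz":0.0,"claw":0.3},{"x":0.004,"y":0.0,"z":0.0,"rx":0.0,"ry":0.0,"rz":0.0,"claw":0.3},{"x":0.005,"y":0.0,"z":0.0,"rx":0.0,"ry":0.0,"rz":0.0,"claw":0.3},{"x":0.006,"y":0.0,"z":0.0,"rx":0.0,"ry":0.0,"rz":0.0,"claw":0.3}]'|grep -E 'pos|ft'; python3 -m inch '[{"x":0.001,"y":0.0,"z":0.0,"rx":0.0,"ry":0.0,"rz":0.0,"claw":0.3},{"x":0.002,"y":0.0,"z":0.0,"rx":0.0,"ry":0.0,"rz":0.0,"claw":0.3}]'|grep -E 'pos|ft|finger_force'
```

```text
position: [581.7, -76.1, 11.3]
ft_force: [-1.9, -0.6, 0.1]
position: [583.7, -75.8, 11.3]
ft_force: [-1.4, -0.5, -0.6]
finger_force: 1.0
```

```bash
python3 -m inch '[{"x":0.001,"y":0.0,"z":0.0,"rx":0.0,"ry":0.0,"rz":0.0,"claw":0.3},{"x":0.002,"y":0.0,"z":0.0,"rx":0.0,"ry":0.0,"rz":0.0,"claw":0.3}]'|grep -E 'pos|ft|finger_force'
```

```text
position: [585.7, -75.5, 11.3]
ft_force: [-1.2, -0.8, -0.6]
finger_force: 1.0
```

```bash
python3 -m inch '[{"x":0.001,"y":0.0,"z":0.0,"rx":0.0,"ry":0.0,"rz":0.0,"claw":0.3},{"x":0.002,"y":0.0,"z":0.0,"rx":0.0,"ry":0.0,"rz":0.0,"claw":0.3}]'|grep -E 'pos|ft|finger_force'
```

```text
position: [587.7, -75.2, 11.3]
ft_force: [-1.5, -0.9, -0.6]
finger_force: 1.0
```

```bash
python3 -m inch '[{"x":0.001,"y":0.0,"z":0.0,"rx":0.0,"ry":0.0,"rz":0.0,"claw":0.3},{"x":0.002,"y":0.0,"z":0.0,"rx":0.0,"ry":0.0,"rz":0.0,"claw":0.3}]'|grep -E 'pos|ft|finger_force'
```

```text
position: [589.6, -74.9, 11.3]
ft_force: [-1.5, 0.1, -0.7]
finger_force: 1.0
```

```bash
python3 -m inch '[{"x":0.001,"y":0.0,"z":0.0,"rx":0.0,"ry":0.0,"rz":0.0,"claw":0.3},{"x":0.002,"y":0.0,"z":0.0,"rx":0.0,"ry":0.0,"rz":0.0,"claw":0.3}]'|grep -E 'pos|ft|finger_force'
```

```text
position: [591.6, -74.6, 11.3]
ft_force: [-1.8, -0.2, -0.4]
finger_force: 1.0
```

```bash
python3 -m inch '[{"x":0.001,"y":0.0,"z":0.0,"rx":0.0,"ry":0.0,"rz":0.0,"claw":0.3},{"x":0.002,"y":0.0,"z":0.0,"rx":0.0,"ry":0.0,"rz":0.0,"claw":0.3}]'|grep -E 'pos|ft|finger_force'
```

```text
position: [593.6, -74.3, 11.3]
ft_force: [-1.8, -0.6, -0.1]
finger_force: 1.1
```

```bash
python3 -m inch '[{"x":0.001,"y":0.0,"z":0.0,"rx":0.0,"ry":0.0,"rz":0.0,"claw":0.3},{"x":0.002,"y":0.0,"z":0.0,"rx":0.0,"ry":0.0,"rz":0.0,"claw":0.3}]'|grep -E 'pos|ft|finger_force'
```

```text
position: [595.2, -74.0, 11.2]
ft_force: [-8.1, -1.5, 2.1]
finger_force: 3.7
```

The pad is giving: 8 N total, about 6.5 N net. One more gentle millimetre, held.

```bash
python3 -m inch '[{"x":0.0005,"y":0.0,"z":0.0,"rx":0.0,"ry":0.0,"rz":0.0,"claw":0.3},{"x":0.0008,"y":0.0,"z":0.0,"rx":0.0,"ry":0.0,"rz":0.0,"claw":0.3},{"x":0.0008,"y":0.0,"z":0.0,"rx":0.0,"ry":0.0,"rz":0.0,"claw":0.3},{"x":0.0008,"y":0.0,"z":0.0,"rx":0.0,"ry":0.0,"rz":0.0,"claw":0.3}]'|grep -E 'pos|ft|finger_force'
```

```text
position: [595.6, -73.9, 11.2]
ft_force: [-8.5, -1.5, 3.4]
finger_force: 4.4
```

```bash
python3 -m inch '[{"x":0.0005,"y":0.0,"z":0.0,"rx":0.0,"ry":0.0,"rz":0.0,"claw":0.3},{"x":0.001,"y":0.0,"z":0.0,"rx":0.0,"ry":0.0,"rz":0.0,"claw":0.3},{"x":0.001,"y":0.0,"z":0.0,"rx":0.0,"ry":0.0,"rz":0.0,"claw":0.3}]'|grep -E 'pos|ft|finger_force'
```

```text
position: [596.2, -73.9, 11.2]
ft_force: [-12.2, -2.7, 5.6]
finger_force: 6.1
```

Net force is about 11 N, inside the 6–18 N band. Backing off straight, then up.

```bash
python3 -m inch '[{"x":-0.002,"y":0.0,"z":0.0,"rx":0.0,"ry":0.0,"rz":0.0,"claw":0.3},{"x":-0.005,"y":0.0,"z":0.0,"rx":0.0,"ry":0.0,"rz":0.0,"claw":0.3},{"x":-0.015,"y":0.0,"z":0.0,"rx":0.0,"ry":0.0,"rz":0.0,"claw":0.3},{"x":-0.035,"y":0.0,"z":0.0,"rx":0.0,"ry":0.0,"rz":0.0,"claw":0.3},{"x":-0.06,"y":0.0,"z":-0.02,"rx":0.0,"ry":0.0,"rz":0.0,"claw":0.3},{"x":-0.1,"y":0.0,"z":-0.06,"rx":0.0,"ry":0.0,"rz":0.0,"claw":0.3},{"x":-0.15,"y":0.0,"z":-0.1,"rx":0.0,"ry":0.0,"rz":0.0,"claw":0.3},{"x":-0.2,"y":0.0,"z":-0.12,"rx":0.0,"ry":0.0,"rz":0.0,"claw":0.3},{"x":-0.22,"y":0.0,"z":-0.12,"rx":0.0,"ry":0.0,"rz":0.0,"claw":0.3},{"x":-0.22,"y":0.0,"z":-0.12,"rx":0.0,"ry":0.0,"rz":0.0,"claw":0.3}]'; python3 - <<'E'
from h import *
s=snap('top','top6');im=s['img'][130:290,155:365];cv2.imwrite('pics/crop6.png',cv2.resize(im,None,fx=3.75,fy=3.75,interpolation=cv2.INTER_CUBIC))
E
```

```text
clock: 17.9
position: [379.0, -107.1, 131.7]
eef_rot: [0.997, 0.075, 0.001, 0.001]
ft_force: [1.1, -0.8, -0.4]
finger_gap: 55.4
finger_force: 0.0
```

View pics/crop6.png

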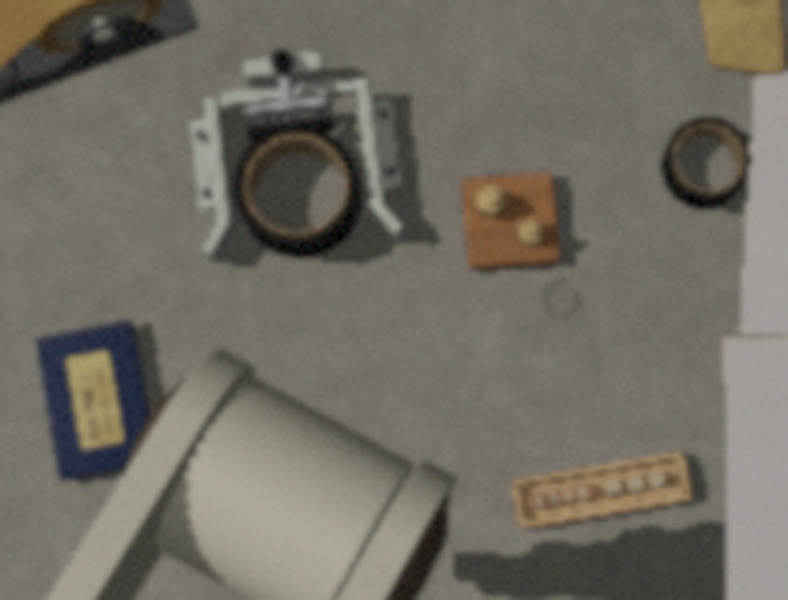

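The roll sits in the berth at crop (298,190) against the pad. The block, tray and tin are where they were, and the robot is clear.

```bash
python3 -c "
from plant import env
print(env.close_job())"
```

```text
the job is handed in; nothing more can be done
None
```

The tape roll is in the berth, pressed against the stop pad with about 11 N net (estimated from the wrist force) and left there. As far as the pictures and forces show, neither roll nor robot touched the block, tray or tin; the job was handed in at about 18 s on the robot's clock, and no verdict came back.

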